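Feed a sanding sled along its guide rail with a push stick

ROBOT

A 6-joint arm with a two-finger parallel gripper is mounted at the origin on the work surface. World frame = base frame: x ahead of the robot, y to its left, z up, the work surface at z = 0. Lengths are in m, angles in rad, forces in N, time in s.
With the tool pointing down it reaches from about 0.25 to 0.775 m from the base axis. Payload 4 kg.
Tool frame: the origin (TCP) lies on the centre line of the jaws, within the pads' length; the fingertips stand 22 mm ahead of it and the grasp point (between the pads) lies 3 mm ahead of it; z points along the fingers, y is the direction in which the jaws open and shut (so a half turn about z gives the same grasp; the last joint's range is limited). The gripper opens to 94 mm and grips with 3 to 60 N. Pads are 16 mm wide; open, the fingers measure 119 mm over their backs; the gripper's body (75 mm by 177 mm) begins 78 mm behind the grasp point.
Start: joints at [-1.258, 0.087, 1.371, -0, 1.684, -0.103], TCP at [0.222, -0.503, 0.228] pointing down, gripper open.
Joint ranges: [-3.1, 3.1], [-0.76, 2.03], [0.27, 2.55], [-1.08, 4.22], [0.17, 2.65], [-2.57, 2.57]. Speed limits (rad/s): [2.79, 2.79, 3.14, 3.14, 3.14, 3.14].

INTERFACE

Orientations are given as [roll, pitch, yaw] about the fixed x, y, z axes, in that order (R = Rz(yaw) Ry(pitch) Rx(roll)).
In Python, from bench import robot gives the robot as it stands. The module is installed in compiled form; this text tells all that it offers.
- The arm moves only by the shell command python3 -m inch 'ROWS'. ROWS is JSON, a list of rows, each an object with "linear": the shift along the world's x, y, z scaled (see below), a list of three; "twist": the turn about the world's z scaled (see below); "gripper": the opening, from 0 (shut) to 1 (fully open). In form: [{"linear": [x, y, z], "twist": twist, "gripper": gripper}, ...]. A call has 1 to 10 rows; each row is the pose to reach, as a shift and turn from the pose commanded when the call began; what a row does not reach only later rows make up. The controller multiplies each number of a shift by 0.1 m and each number of a turn by 60 degrees. A row lasts 1/12 s, in which the tool goes at most 41.7 mm and 7.16 degrees, less where a joint would pass 70% of its speed; a pose out of reach is approached as far as the arm can. A call with a number of a shift or a turn outside -1 to 1 is refused whole. A call with a gripper value outside its range is refused whole. The fingers move at their own pace and stop on an object; the grip force is fixed at half the most. Time passes only in rows, so rows that repeat a pose let the fingers close. It gives the time, the measured TCP pose, the force and the opening at its end, in the units of the state.
- robot.get_obs(): the state, without advancing time (a new reading comes with each control period).
- robot.snapshot(name): name is "scene" or "top"; returns a dict with "image" (480x640x3 uint8, red, green, blue), "depth" (480x640 float32, m along the optical axis (not along the pixel's ray), 0 where there is no reading), "mtx" (3x3 intrinsics, pixels), "rvec" (rotation vector, rad) and "tvec" (3), from world to camera coordinates, as OpenCV has them. Camera axes: x right, y down, z forward; pixel columns grow to the right and rows downward; lengths in m; the calibration is good to about 2 mm. A picture is of the moment at which its call begins.
- robot.close_job(): hands the job in, once; it reports no verdict.
The state is a dict: "time": time; "joint_positions": joint angles; "qvel": joint speeds; "joint_torque": joint torques, N m; "tool_pos": TCP position; "ee_rot": TCP orientation; "wrist_force": force on the tool from outside, world axes, zero at the start; "wrist_torque": the same for the moment, N m; "width": finger opening in m.
Only numpy, scipy, OpenCV 4.12 (cv2) and the standard library are available. Lean on these libraries where they do the work, as an engineer would, in place of code of your own. Each camera call takes 0.05 s, during which the arm holds its last target.

TASK

Take the push stick from its stand and, pushing only with the stick, press the sled sideways against the guide bar, then feed it along the bar over the sanding sheet until it meets the end stop, keeping it firmly but gently pressed against the bar all the way and at the stop. Then leave the sled there and put the stick back upright, fully home in its stand. Keep the gripper off the sled and leave everything else on the bench as it is.

Things in the scene. Friction and masses are not known exactly. Their poses are not given: they have to be found in the camera images.
- board: fixed sanding board, plywood 380 x 180 mm with a grey abrasive sheet. Origin: centre of its underside; its top lies 18 mm above it. Board x = feed direction, board y = horizontally towards the guide bar. A plywood end stop stands across its far end: its face is at board x = +150 mm, y -75 to +75 mm, its top 39 mm above the origin.
- rail: pivot of the guide bar, on the board's top at board x -165, y +35 mm; axes parallel to the board's. The bar (aluminium, 12 mm thick, 26 mm high) runs from here 295 mm ahead; its straight working face passes through this origin and looks to board -y. It is clamped firmly at up to 0.06 rad either way from board x: that angle is NOT in this pose and must be felt or seen.
- sled_mid (a point): centre (half-way up) of the loose grey sanding sled, 100 mm (x) x 50 mm (y) x 40 mm high, 0.2 to 0.4 kg, drag on the sheet 1.5 to 5 N. Its +y side (y = +25 mm) goes against the bar, its +x end leads. It starts at the board's back end, up to 40 mm off the bar and askew up to 0.15 rad. At the stop its centre is at about board x = +100 mm.
- sled_notch (a point): on the sled, half-way up (20 mm over the sheet): inner corner of the full-height cut-out in its trailing corner away from the bar, at sled x -12, y -5 mm. The cut-out is 38 mm long (x) and 20 mm deep (y). One face looks to sled -x, the other to sled -y; the stick's round tip, set in this corner, can push on both at once.
- stick_grip (a point): push stick, white plastic, 0.08 kg, upright in its stand. This point: centre of its flat handle, 28 mm (x) x 18 mm (y) x 80 mm high. Below the handle is a round collar (34 mm across, 6 mm thick, underside 46 mm below this point), below that a straight round tip 16 mm across, ending 101 mm below this point. z points up along the stick.
- stand: fixed black stand for the stick, 64 x 64 x 60 mm. Origin: centre of its underside. A vertical round hole of 22 mm goes right through its middle; home, the stick's collar rests on the stand's top and the handle's centre is 106 mm above this origin.
- jar: bystander: lidded jar, 64 mm across, 70 mm high; origin at the centre of its underside
- bottle: bystander: bottle, 48 mm across, 100 mm high; origin at the centre of its underside
- scraper: bystander: scraper with black handle, 180 mm long, lying; origin at the centre of its underside
- gear: bystander: white printed gear wheel, 70 mm across, 14 mm thick; origin at the centre of its underside
- caliper: bystander: caliper, 200 mm long, lying; origin at the centre of its underside
- tray: bystander: grey two-part tray, 100 x 140 x 35 mm; origin at the centre of its underside
- knobpart: bystander: black printed block with a round boss, 50 x 35 x 42 mm; origin at the centre of its underside
Not all that is in view belongs to the job. Leave any blue or yellow look-alike of the part that bears stick_grip alone.

How it is judged:
By the outcome, as a careful person would: the job done as asked, in the order asked, and still so for the second after the job is handed in, with the robot touching nothing.
It also fails if it takes over 72 s, if anything falls off the work surface, if the arm or the gripper's body presses on something with over 40 N, if the wrist force passes 120 N, or if a joint passes its speed limit or range.

## Working session

There is one attempt and no reset: what is moved stays moved. The work goes in short steps, Python scripts to look and compute and a shell command to move; the robot and the scene stay as the last step left them, time stands still between calls to the robot, and variables do not carry over. Pictures are saved under pics/ and viewed, and the job is handed in when it is done.

```bash
mkdir -p pics
cat > h.py <<'E'
import numpy as np, cv2
from bench import robot
def snap(n,save=None):
    s=robot.snapshot(n)
    if save: cv2.imwrite('pics/'+save+'.png',s['image'][:,:,::-1])
    np.savez('/tmp/'+n+'.npz',**s)
    return s
def world(s):
    d=s['depth'];K=s['mtx'];R,_=cv2.Rodrigues(np.array(s['rvec'],float));t=np.array(s['tvec']).reshape(3)
    v,u=np.mgrid[0:480,0:640]
    c=np.stack([(u-K[0,2])/K[0,0]*d,(v-K[1,2])/K[1,1]*d,d],-1)
    return (c-t)@R
def ray(s,u,v,z):
    K=s['mtx'];R,_=cv2.Rodrigues(np.array(s['rvec'],float));t=np.array(s['tvec']).reshape(3)
    o=-R.T@t; d=R.T@np.array([(u-K[0,2])/K[0,0],(v-K[1,2])/K[1,1],1])
    return o+d*(z-o[2])/d[2]
E
python3 - <<'E'
from h import *
for n in('scene','top'):
    s=snap(n,n+'0'); R,_=cv2.Rodrigues(np.array(s['rvec'],float)); print(n,-R.T@np.array(s['tvec']).reshape(3),s['mtx'][0,0])
print(robot.get_obs())
E
```

```text
scene [ 1.0708935  -0.05094932  0.93977686] 457.4024732817651
top [ 0.33057538 -0.0407189   1.33993007] 481.17261829203824
{'time': 0.1, 'joint_positions': array([-1.25808652e+00,  8.79024856e-02,  1.37208061e+00,  6.95856433e-06,
        1.68361793e+00, -1.03094623e-01]), 'qvel': array([ 0.00041584, -0.00154632, -0.00471866,  0.00062774, -0.00053463,
       -0.00086788]), 'joint_torque': array([ 2.11529179e-03, -3.41252160e+01, -3.03302586e+01,  7.19554257e-02,
        3.04228789e-02, -1.01752266e-04]), 'tool_pos': array([ 0.22202086, -0.50270533,  0.22642092]), 'ee_rot': array([-3.13959566e+00, -2.13564649e-04,  4.15804990e-01]), 'wrist_force': array([0.14416638, 0.37599259, 0.11073913]), 'wrist_torque': array([-0.02065481, -0.06820525,  0.04410877]), 'width': 0.09384497454474489}
```

View pics/scene0.png

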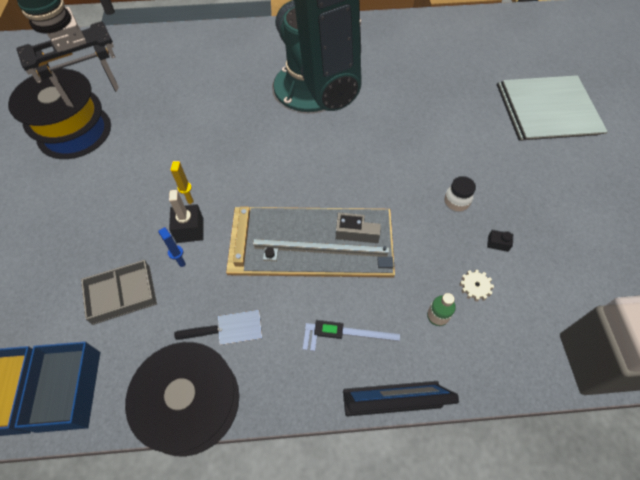

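View pics/top0.png

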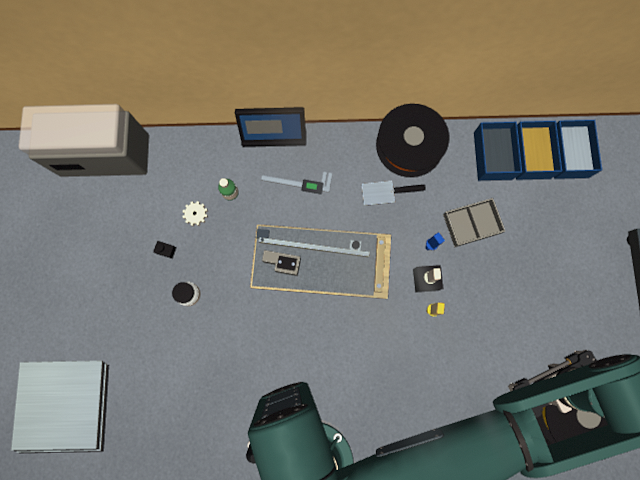

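Run:
```python
from h import *
a=cv2.imread('pics/top0.png');b=cv2.imread('pics/scene0.png')
cv2.imwrite('pics/c1.png',cv2.resize(a[215:325,240:480],(800,367),interpolation=cv2.INTER_CUBIC))
cv2.imwrite('pics/c2.png',cv2.resize(b[150:290,140:410],(800,415),interpolation=cv2.INTER_CUBIC))
s=dict(np.load('/tmp/top.npz'));W=world(s)
np.set_printoptions(precision=4,suppress=True)
for (u,v) in [(258,226),(390,236),(388,297),(252,287),(432,274),(320,280),(428,288),(415,266),(382,250),(434,310),(434,241),(310,245)]:
    print(u,v,W[v,u])
```

```text
258 226 [0.6317 0.1457 0.0174]
390 236 [ 0.594  -0.2245  0.0176]
388 297 [ 0.4256 -0.2126  0.0019]
252 287 [0.46   0.1615 0.0169]
432 274 [ 0.4723 -0.3108  0.124 ]
320 280 [ 0.4749 -0.0261  0.0191]
428 288 [ 0.443  -0.3123  0.0585]
415 266 [ 0.5107 -0.293  -0.0027]
382 250 [ 0.5518 -0.1982  0.0353]
434 310 [ 0.383  -0.3141  0.1044]
434 241 [ 0.5586 -0.3234  0.1161]
310 245 [ 0.569  -0.001   0.0432]
```

View pics/c1.png

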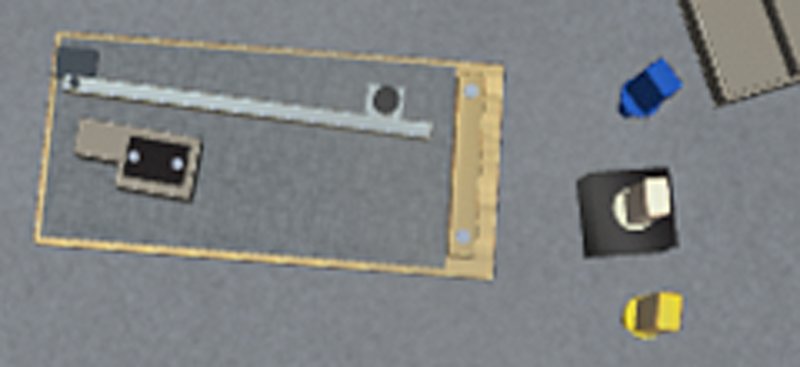

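View pics/c2.png

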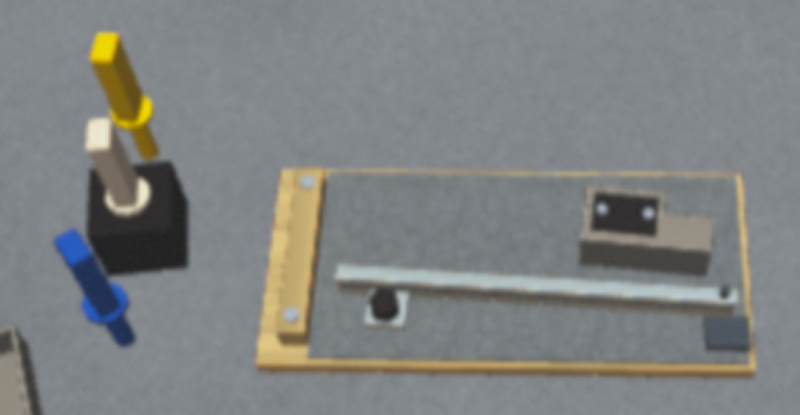

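Run:
```python
from h import *
np.set_printoptions(precision=4,suppress=True)
P={}
for n in('scene','top'):
    s=dict(np.load('/tmp/%s.npz'%n));W=world(s).reshape(-1,3)
    m=(W[:,0]>.38)&(W[:,0]<.68)&(W[:,1]>-.245)&(W[:,1]<.19)&(s['depth'].reshape(-1)>0)
    P[n]=W[m]; 
    bare=W[(W[:,0]>.3)&(W[:,0]<.36)&(W[:,1]>-.1)&(W[:,1]<.1)]; print(n,'bench z',np.median(bare[:,2]),bare[:,2].std())
    Q=P[n]; 
    for lo,hi,nm in[(.012,.024,'sheet'),(.031,.044,'stop'),(.039,.050,'rail'),(.053,.064,'sled')]:
        q=Q[(Q[:,2]>lo)&(Q[:,2]<hi)]
        if nm=='stop': q=q[q[:,1]<-.17]
        if nm=='rail': q=q[(q[:,0]>.535)&(q[:,1]>-.175)]
        if len(q)<5: print(nm,len(q));continue
        (c,sz,a)=cv2.minAreaRect(q[:,:2].astype(np.float32)*1000)
        print(n,nm,len(q),'z',np.median(q[:,2]),'rect',np.array(c),np.array(sz),a,'mean',q.mean(0))
        if nm=='rail':
            l=cv2.fitLine(q[:,:2].astype(np.float32),cv2.DIST_HUBER,0,.01,.01).ravel(); print('line',l,np.arctan2(l[0],-l[1]) , np.ptp(q[:,1]))
    q=W[(W[:,0]>.34)&(W[:,0]<.62)&(W[:,1]>-.37)&(W[:,1]<-.245)&(W[:,2]>.05)]
    st=q[(q[:,0]>.42)&(q[:,0]<.52)]
    for lo,hi in[(.053,.064),(.064,.075),(.08,.13),(.13,.16)]:
        t=st[(st[:,2]>lo)&(st[:,2]<hi)]
        if len(t)>3: print('stand',lo,len(t),np.median(t,0),cv2.minAreaRect(t[:,:2].astype(np.float32)*1000))
    print('maxz',q[:,2].max())
```

```text
scene bench z -0.00013878872468414064 0.0018063428546642073
scene sheet 7640 z 0.01767505286677305 rect [531.7878 -31.8111] [380.2196 182.6104] 84.5011215209961 mean [ 0.5382 -0.0371  0.0176]
scene stop 567 z 0.0386664862938705 rect [ 516.1221 -191.7232] [ 22.6438 150.9858] 84.27583312988281 mean [ 0.5207 -0.1915  0.0386]
scene rail 917 z 0.04348405450368238 rect [561.4813 -12.7077] [303.2251  52.9607] 86.99210357666016 mean [ 0.565  -0.0117  0.0435]
line [ 0.1346  0.9909  0.568  -0.0057] 3.0066106 0.3014067012785771
scene sled 702 z 0.05867033941335957 rect [533.1674  85.2586] [129.3114  62.5494] 63.03493881225586 mean [0.5283 0.0733 0.0589]
stand 0.053 505 [ 0.486  -0.3129  0.0598] ((473.6321105957031, -320.68194580078125), (66.43216705322266, 65.64157104492188), 2.8930535316467285)
stand 0.064 64 [ 0.4803 -0.3125  0.0669] ((474.1884460449219, -325.8056640625), (55.25121307373047, 28.48748016357422), 81.00997924804688)
stand 0.08 164 [ 0.4854 -0.3143  0.106 ] ((477.77337646484375, -314.5962829589844), (16.086505889892578, 30.664936065673828), 55.38982009887695)
stand 0.13 134 [ 0.4
[... 680 characters left out ...]
02162239 rect [530.2377  85.8293] [126.8417  62.3004] 62.415164947509766 mean [0.5226 0.0741 0.0585]
stand 0.053 409 [ 0.4632 -0.3103  0.0585] ((470.77874755859375, -318.9152526855469), (64.48477935791016, 65.97845458984375), 2.513035535812378)
stand 0.064 26 [ 0.4647 -0.3087  0.0668] ((470.214599609375, -310.56402587890625), (52.549705505371094, 18.779212951660156), 14.86271858215332)
stand 0.08 58 [ 0.4664 -0.3105  0.1036] ((466.6241149902344, -312.4859924316406), (29.967723846435547, 12.840176582336426), 31.424470901489258)
stand 0.13 90 [ 0.47   -0.3172  0.143 ] ((469.8000793457031, -318.3268737792969), (26.52411651611328, 17.712627410888672), 1.7598916292190552)
maxz 0.14917722165391034
```

```bash
cat > fit.py <<'E'
from h import *
np.set_printoptions(precision=4,suppress=True)
B=np.array([.5303,-.0309]);yb=np.deg2rad(84.4-180)
ex=np.array([np.cos(yb),np.sin(yb)]);ey=np.array([-ex[1],ex[0]])
off={'scene':np.array([.0015,-.0009]),'top':np.array([-.0015,.0009])}
def bpts(s,n):
    W=world(s).reshape(-1,3);ok=s['depth'].reshape(-1)>0
    W=W[ok];d=W[:,:2]-off[n]-B
    return np.c_[d@ex,d@ey,W[:,2]]*1000
def sled_rail(s,n):
    q=bpts(s,n)
    r=q[(abs(q[:,0])<190)&(q[:,2]>38)&(q[:,2]<49)&(q[:,0]<125)]
    # rail
    x,y=r[:,0],r[:,1]
    a,b=0.,41.
    for it in range(10):
        m=abs(y-(a*x+b))<(25 if it<2 else 8)
        m&=(y>8)
        a,b=np.polyfit(x[m],y[m],1)
    rr=y[m]-(a*x[m]+b)
    print(n,'rail slope',a,'y at x=-165',a*-165+b,'resid',rr.min(),rr.max(),'n',m.sum(),'xr',x[m].min(),x[m].max())
    t=q[(abs(q[:,0])<190)&(q[:,2]>53)&(q[:,2]<62)&(q[:,1]<a*q[:,0]+b-5)&(q[:,1]>-90)]
    print(n,'sled',len(t),np.median(t[:,2]),cv2.minAreaRect(t[:,:2].astype(np.float32)))
    return t,r
if __name__=='__main__':
    im=np.zeros((400,800,3),np.uint8)
    for n,c in(('scene',(0,0,255)),('top',(0,255,0))):
        s=dict(np.load('/tmp/%s.npz'%n));t,r=sled_rail(s,n)
        for p in np.r_[t,r]: cv2.circle(im,(int(400+2*p[0]),int(200-2*p[1])),1,c,-1)
    cv2.imwrite('pics/fit0.png',im)
E
python3 fit.py
```

```text
scene rail slope -0.05898281173530758 y at x=-165 42.02906226453888 resid -7.808446250330771 6.901195455780595 n 744 xr -174.3119005232988 124.79614072325168
scene sled 594 58.18998188594208 ((-108.43743133544922, -18.043001174926758), (52.97692108154297, 99.77674102783203), 83.83157348632812)
top rail slope -0.05876364732353184 y at x=-165 41.15809786926367 resid -6.659532331816617 6.843505046029058 n 469 xr -174.26099679542983 124.51678747042014
top sled 470 58.135321786168475 ((-108.225830078125, -18.246932983398438), (50.20000076293945, 100.00580596923828), 84.04373931884766)
```

View pics/fit0.png

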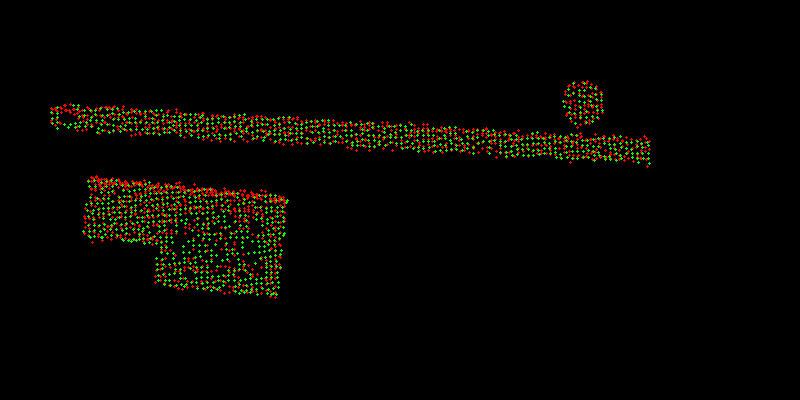

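```bash
python3 - <<'E'
from h import *
s=dict(np.load('/tmp/scene.npz'));W=world(s)
for (u,v) in [(60,95),(75,110),(40,85),(85,125),(178,165),(165,232)]: print(u,v,W[v,u])
E
python3 -m inch '[{"linear":[0.2,0.2,0.1],"twist":-0.05,"gripper":1},{"linear":[0.5,0.5,0.1],"twist":-0.15,"gripper":1},{"linear":[0.8,0.8,0.1],"twist":-0.25,"gripper":1},{"linear":[1,1,0.1],"twist":-0.35,"gripper":1},{"linear":[1,1,0.1],"twist":-0.35,"gripper":1}]'
```

```text
60 95 [ 0.12871324 -0.6322904   0.13171573]
75 110 [ 0.18911173 -0.58250623  0.13531454]
40 85 [ 0.09256421 -0.68732543  0.13602548]
85 125 [ 0.17634784 -0.58870366  0.07186645]
178 165 [ 0.38803784 -0.31699197  0.13996911]
165 232 [ 0.56423111 -0.32995643  0.14246297]
time: 0.52
tool_pos: [0.3254, -0.3993, 0.2374]
ee_rot: [-3.14, -0.002, 0.052]
wrist_force: [0.3, -0.0, -0.1]
width: 0.094
```

```bash
python3 -m inch '[{"linear":[0.3,0.25,0],"twist":0,"gripper":1},{"linear":[0.6,0.5,0],"twist":0,"gripper":1},{"linear":[0.9,0.75,0],"twist":0,"gripper":1},{"linear":[1,0.8,0],"twist":0,"gripper":1},{"linear":[1,0.8,0],"twist":0,"gripper":1}]'
python3 -m inch '[{"linear":[0.3,0,0],"twist":0,"gripper":1},{"linear":[0.5,0,0],"twist":0,"gripper":1},{"linear":[0.5,0,0],"twist":0,"gripper":1},{"linear":[0.5,0,0],"twist":0,"gripper":1}]'
```

```text
time: 0.93
tool_pos: [0.4236, -0.3219, 0.2368]
ee_rot: [-3.141, 0.001, 0.054]
wrist_force: [-0.3, -0.2, -1.1]
width: 0.0938
time: 1.27
tool_pos: [0.4711, -0.3244, 0.2366]
ee_rot: [-3.141, 0.002, 0.049]
wrist_force: [0.6, 0.9, 0.2]
width: 0.094
```

The crops settle which part is meant. Three sticks are in view: yellow at top-image (436,310), blue at (434,241) and white at (432,274). The white one stands in the black stand (428,278), so it is the push stick. I'm descending on it now.

```bash
python3 -m inch '[{"linear":[0,0.05,-0.2],"twist":0,"gripper":1},{"linear":[0.0,0.05,-0.4],"twist":0,"gripper":1},{"linear":[0,0.05,-0.4],"twist":0,"gripper":1},{"linear":[0,0.05,-0.4],"twist":0,"gripper":1}]'
python3 - <<'E'
from h import *
snap('scene','s1');snap('top','t1')
a=cv2.imread('pics/t1.png')[220:340,360:500];b=cv2.imread('pics/s1.png')[80:280,100:260]
cv2.imwrite('pics/c3.png',np.hstack([cv2.resize(a,(467,400)),cv2.resize(b,(320,400))]))
E
```

```text
time: 1.6
tool_pos: [0.4701, -0.3186, 0.1965]
ee_rot: [-3.14, 0.003, 0.048]
wrist_force: [0.1, 0.8, -0.2]
width: 0.094
```

View pics/c3.png

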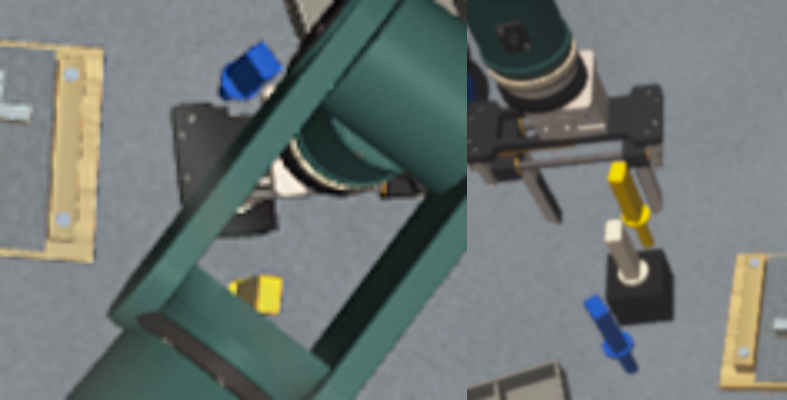

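Run:
```python
from h import *
s=dict(np.load('/tmp/scene.npz'))
print(ray(s,143,189,.175),ray(s,194,184,.175),ray(s,100+147/2,80+232/2,.146))
W=world(s);print(W[187,142],W[182,194],W[195,173])
```

```text
[ 0.47584682 -0.37317862  0.175     ] [ 0.47188362 -0.268337    0.175     ] [ 0.47749258 -0.31842174  0.146     ]
[ 0.48118709 -0.37002573  0.18865443] [ 0.47919533 -0.26410197  0.19089058] [ 0.47248031 -0.32071975  0.14295806]
```

Both fingertips (world y -0.373 and -0.268, x 0.474) straddle the stick at (0.474, -0.320), so I go down and close.

```bash
python3 -m inch '[{"linear":[0.02,-0.01,-0.25],"twist":0,"gripper":1},{"linear":[0.02,-0.01,-0.5],"twist":0,"gripper":1},{"linear":[0.02,-0.01,-0.75],"twist":0,"gripper":1},{"linear":[0.02,-0.01,-0.96],"twist":0,"gripper":1},{"linear":[0.02,-0.01,-0.96],"twist":0,"gripper":1},{"linear":[0.02,-0.01,-0.96],"twist":0,"gripper":1}]'
python3 -m inch '[{"linear":[0,0,0],"twist":0,"gripper":0},{"linear":[0,0,0],"twist":0,"gripper":0},{"linear":[0,0,0],"twist":0,"gripper":0},{"linear":[0,0,0],"twist":0,"gripper":0},{"linear":[0,0,0],"twist":0,"gripper":0},{"linear":[0,0,0],"twist":0,"gripper":0},{"linear":[0,0,0],"twist":0,"gripper":0},{"linear":[0,0,0],"twist":0,"gripper":0},{"linear":[0,0,0],"twist":0,"gripper":0},{"linear":[0,0,0],"twist":0,"gripper":0}]'
```

```text
time: 2.2
tool_pos: [0.4739, -0.3194, 0.1019]
ee_rot: [-3.141, 0.001, 0.049]
wrist_force: [0.9, 0.5, 0.4]
width: 0.0938
time: 3.03
tool_pos: [0.4741, -0.3191, 0.1014]
ee_rot: [-3.142, 0.0, 0.049]
wrist_force: [-0.7, -0.1, 0.8]
width: 0.0309
```

```bash
python3 -m inch '[{"linear":[0,0,0],"twist":0,"gripper":0},{"linear":[0,0,0],"twist":0,"gripper":0},{"linear":[0,0,0],"twist":0,"gripper":0},{"linear":[0,0,0],"twist":0,"gripper":0},{"linear":[0,0,0],"twist":0,"gripper":0}]'
```

```text
time: 3.45
tool_pos: [0.4741, -0.3192, 0.1014]
ee_rot: [3.142, 0.0, 0.049]
wrist_force: [0.5, 0.3, 0.0]
width: 0.0178
```

```bash
python3 -m inch '[{"linear":[0,0,0.15],"twist":0,"gripper":0},{"linear":[0,0,0.4],"twist":0,"gripper":0},{"linear":[0,0,0.65],"twist":0,"gripper":0},{"linear":[0,0,0.85],"twist":0,"gripper":0},{"linear":[0,0,0.9],"twist":0,"gripper":0},{"linear":[0,0,0.9],"twist":0,"gripper":0},{"linear":[0,0,0.9],"twist":0,"gripper":0}]'
python3 - <<'E'
from h import *
snap('scene','s2')
b=cv2.imread('pics/s2.png')[60:280,80:280]
cv2.imwrite('pics/c4.png',cv2.resize(b,(500,550)))
E
```

```text
time: 4.03
tool_pos: [0.4738, -0.3188, 0.1905]
ee_rot: [-3.141, 0.001, 0.049]
wrist_force: [0.7, -0.2, -1.0]
width: 0.0178
```

View pics/c4.png

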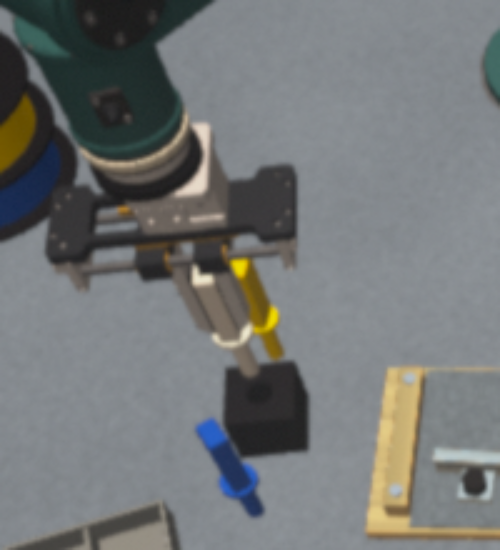

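The white stick is in the jaws and clear of its stand (hole at crop 260,388), and it hangs straight. I carry it along y next.

```bash
python3 -m inch '[{"linear":[0,0.2,0],"twist":0,"gripper":0},{"linear":[0,0.5,0],"twist":0,"gripper":0},{"linear":[0,0.75,0],"twist":0,"gripper":0},{"linear":[0,1,0],"twist":0,"gripper":0}]'
python3 -m inch '[{"linear":[0,0.25,0],"twist":0,"gripper":0},{"linear":[0,0.5,0],"twist":0,"gripper":0},{"linear":[0,0.75,0],"twist":0,"gripper":0},{"linear":[0,1,0],"twist":0,"gripper":0}]'
python3 -m inch '[{"linear":[0,0.25,0],"twist":0,"gripper":0},{"linear":[0,0.5,0],"twist":0,"gripper":0},{"linear":[0,0.75,0],"twist":0,"gripper":0},{"linear":[0,1,0],"twist":0,"gripper":0}]'
python3 -m inch '[{"linear":[0,0.25,0],"twist":0,"gripper":0},{"linear":[0,0.5,0],"twist":0,"gripper":0},{"linear":[0,0.75,0],"twist":0,"gripper":0},{"linear":[0,1,0],"twist":0,"gripper":0}]'
python3 -m inch '[{"linear":[0.1,0.2,0],"twist":0,"gripper":0},{"linear":[0.24,0.34,0],"twist":0,"gripper":0},{"linear":[0.24,0.34,0],"twist":0,"gripper":0},{"linear":[0.24,0.34,0],"twist":0,"gripper":0},{"linear":[0.24,0.34,0],"twist":0,"gripper":0}]'
python3 - <<'E'
from h import *
snap('scene','s3');s=snap('top','t3')
b=cv2.imread('pics/s3.png')[100:290,220:420];a=cv2.imread('pics/t3.png')[200:320,230:400]
cv2.imwrite('pics/c5.png',np.hstack([cv2.resize(b,(400,380)),cv2.resize(a,(400,380))]))
E
```

```text
time: 4.42
tool_pos: [0.473, -0.2176, 0.1888]
ee_rot: [-3.139, 0.004, 0.049]
wrist_force: [1.7, 0.2, -0.5]
width: 0.0178
time: 4.75
tool_pos: [0.4729, -0.1176, 0.1891]
ee_rot: [-3.14, 0.004, 0.049]
wrist_force: [-0.2, -0.1, -1.1]
width: 0.0175
time: 5.08
tool_pos: [0.4729, -0.0178, 0.1892]
ee_rot: [-3.141, 0.004, 0.049]
wrist_force: [0.1, 0.1, -1.9]
width: 0.0175
time: 5.42
tool_pos: [0.4729, 0.082, 0.1892]
ee_rot: [3.141, 0.004, 0.049]
wrist_force: [0.2, -0.8, -1.2]
width: 0.018
time: 5.83
tool_pos: [0.4972, 0.1142, 0.19]
ee_rot: [3.141, 0.003, 0.049]
wrist_force: [-0.7, -0.4, -0.7]
width: 0.0179
```

View pics/c5.png

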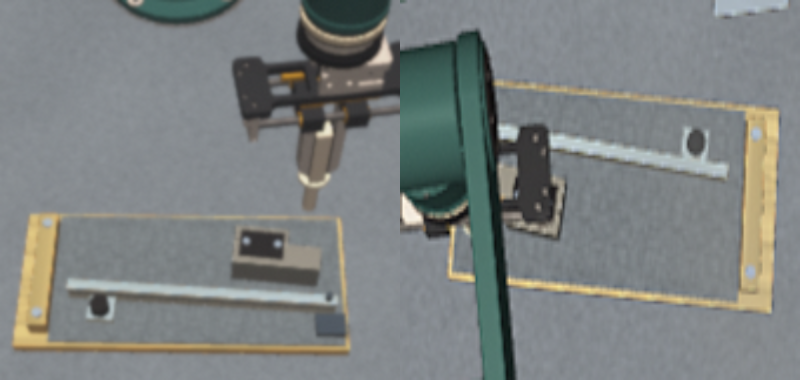

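Run:
```python
from h import *
s=dict(np.load('/tmp/scene.npz'));W=world(s);im=s['image']
for v in range(190,208,2):
    print(v,[(u,np.round(W[v,u]*1000).astype(int).tolist()) for u in range(368,384,2) if W[v,u,2]>.07])
```

```text
190 [(370, [502, 99, 152]), (372, [505, 103, 156]), (374, [507, 106, 158]), (376, [509, 110, 160]), (378, [511, 114, 162]), (380, [509, 119, 160]), (382, [508, 123, 157])]
192 [(372, [504, 104, 148]), (374, [508, 107, 153]), (376, [509, 111, 153]), (378, [507, 116, 149]), (380, [510, 119, 154]), (382, [508, 124, 151])]
194 [(372, [496, 107, 128]), (374, [501, 110, 135]), (376, [510, 111, 148]), (378, [511, 115, 149])]
196 [(372, [498, 107, 124]), (374, [500, 111, 126]), (376, [502, 114, 129]), (378, [501, 119, 126])]
198 [(372, [500, 107, 120]), (374, [502, 111, 121]), (376, [504, 115, 123]), (378, [498, 121, 115])]
200 [(372, [499, 108, 110]), (374, [503, 111, 115]), (376, [501, 116, 112])]
202 [(372, [500, 108, 104]), (374, [503, 112, 107]), (376, [502, 117, 106])]
204 [(372, [501, 109, 97]), (374, [504, 112, 102]), (376, [501, 118, 97])]
206 []
```

```bash
python3 -m inch '[{"linear":[0,0,-0.2],"twist":0,"gripper":0},{"linear":[0,0,-0.4],"twist":0,"gripper":0},{"linear":[0,0,-0.6],"twist":0,"gripper":0},{"linear":[0,0,-0.68],"twist":0,"gripper":0},{"linear":[0,0,-0.68],"twist":0,"gripper":0},{"linear":[0,0,-0.68],"twist":0,"gripper":0}]'
python3 - <<'E'
from h import *
o=robot.get_obs();print(o['tool_pos'],o['wrist_force'],o['wrist_torque'])
snap('scene','s4')
b=cv2.imread('pics/s4.png')[150:290,220:420]
cv2.imwrite('pics/c6.png',cv2.resize(b,(800,560)))
E
```

```text
time: 6.43
tool_pos: [0.498, 0.1144, 0.1237]
ee_rot: [3.141, 0.0, 0.048]
wrist_force: [0.5, 0.5, -0.7]
width: 0.018
[0.49801314 0.11436308 0.12372874] [ 0.50421665  0.45198833 -0.73531095] [ 0.04091299 -0.02486951  0.05403733]
```

View pics/c6.png

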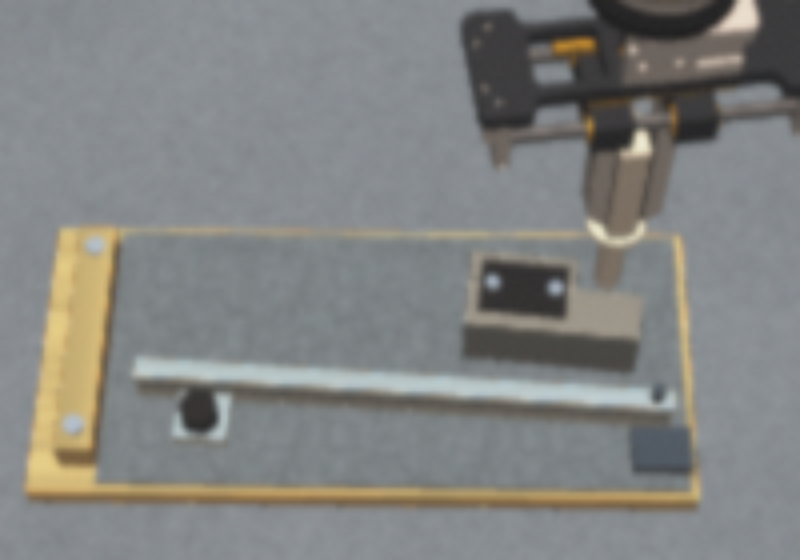

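```bash
python3 -m inch '[{"linear":[0.06,-0.01,-0.01],"twist":0,"gripper":0},{"linear":[0.12,-0.02,-0.02],"twist":0,"gripper":0},{"linear":[0.17,-0.03,-0.02],"twist":0,"gripper":0},{"linear":[0.17,-0.03,-0.02],"twist":0,"gripper":0}]'
python3 -m inch '[{"linear":[0.02,0,0],"twist":0,"gripper":0},{"linear":[0.04,-0.01,0],"twist":0,"gripper":0},{"linear":[0.06,-0.01,0],"twist":0,"gripper":0},{"linear":[0.08,-0.01,0],"twist":0,"gripper":0},{"linear":[0.10,-0.02,0],"twist":0,"gripper":0},{"linear":[0.10,-0.02,0],"twist":0,"gripper":0}]'
```

```text
time: 6.82
tool_pos: [0.5167, 0.1116, 0.1221]
ee_rot: [3.141, -0.002, 0.049]
wrist_force: [-0.2, 0.2, -0.0]
width: 0.0182
time: 7.32
tool_pos: [0.5255, 0.11, 0.1214]
ee_rot: [-3.141, -0.0, 0.049]
wrist_force: [0.1, 0.7, -0.3]
width: 0.0179
```

```bash
python3 -m inch '[{"linear":[0.02,0,0],"twist":0,"gripper":0},{"linear":[0.04,-0.01,0],"twist":0,"gripper":0},{"linear":[0.06,-0.01,0],"twist":0,"gripper":0},{"linear":[0.08,-0.01,0],"twist":0,"gripper":0}]'
python3 - <<'E'
from h import *
snap('scene','s5')
b=cv2.imread('pics/s5.png')[150:290,220:420]
cv2.imwrite('pics/c7.png',cv2.resize(b,(800,560)))
E
```

```text
time: 7.65
tool_pos: [0.5332, 0.1085, 0.1214]
ee_rot: [3.141, 0.001, 0.049]
wrist_force: [-2.2, -0.2, -1.1]
width: 0.0179
```

View pics/c7.png

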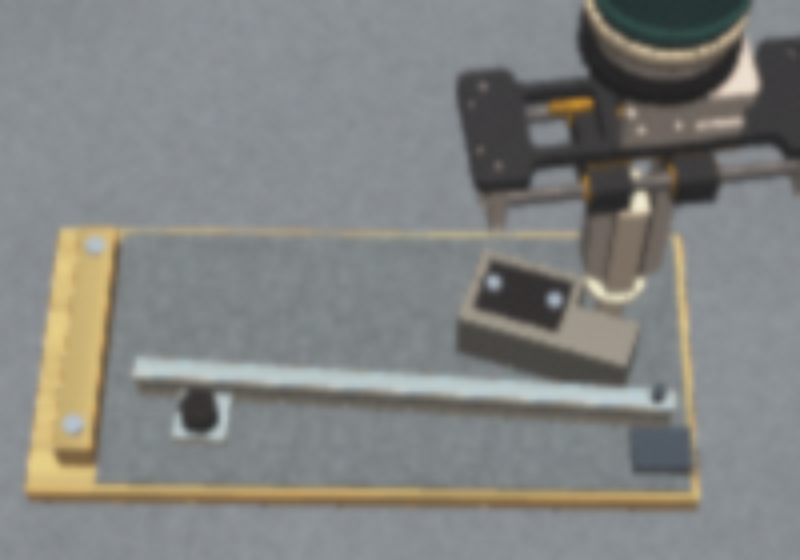

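```bash
python3 -m inch '[{"linear":[0.02,0,0],"twist":0,"gripper":0},{"linear":[0.04,-0.01,0],"twist":0,"gripper":0},{"linear":[0.06,-0.01,0],"twist":0,"gripper":0},{"linear":[0.08,-0.01,0],"twist":0,"gripper":0}]'
cat > st.py <<'E'
from fit import *
import sys
s=snap('scene',sys.argv[1])
q=bpts(s,'scene')
t=q[(abs(q[:,0])<190)&(q[:,2]>54)&(q[:,2]<61.5)&(q[:,1]<35)&(q[:,1]>-90)]
# drop stick: keep grey sled component by density
c,sz,a=cv2.minAreaRect(t[:,:2].astype(np.float32)); print('sled raw',c,sz,a,len(t))
o=robot.get_obs();p=o['tool_pos'][:2]+[-.0025,-.001]-B
print('tip board',p@ex*1000,p@ey*1000,'F along feed/norm',o['wrist_force'][:2]@[-.1559,-.9878],o['wrist_force'][:2]@[.9878,-.1559],'tq',o['wrist_torque'])
im=np.zeros((400,800,3),np.uint8)
for w in t: cv2.circle(im,(int(400+2*w[0]),int(200-2*w[1])),1,(0,0,255),-1)
cv2.line(im,(70,200-71),(400+260,200-int(2*(35.6-.0589*295))),(255,255,255),1)
cv2.circle(im,(int(400+2e3*(p@ex)),int(200-2e3*(p@ey))),16,(0,255,0),1)
b=cv2.resize(cv2.imread('pics/%s.png'%sys.argv[1])[150:290,220:420],(571,400))
cv2.imwrite('pics/%sf.png'%sys.argv[1],cv2.resize(np.hstack([im,b]),(800,233)))
E
python3 st.py s6
```

```text
time: 8.03
tool_pos: [0.5388, 0.1081, 0.1212]
ee_rot: [-3.141, 0.007, 0.049]
wrist_force: [-9.6, 1.0, 4.3]
width: 0.0178
sled raw (-107.64640045166016, -8.218292236328125) (53.03596496582031, 100.5062255859375) 67.14334106445312 547
tip board -137.96421562415094 -7.471103910928517 F along feed/norm 0.9925891659470806 -7.198129982692372 tq [ 0.3132  1.8719 -0.0098]
```

View pics/s6f.png

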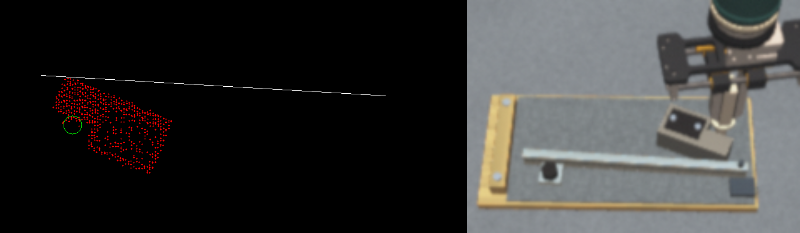

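```bash
python3 -m inch '[{"linear":[-0.15,0.08,0],"twist":0,"gripper":0},{"linear":[-0.32,0.17,0],"twist":0,"gripper":0},{"linear":[-0.45,0.18,0],"twist":0,"gripper":0},{"linear":[-0.58,0.19,0],"twist":0,"gripper":0},{"linear":[-0.6,0.0,0],"twist":0,"gripper":0},{"linear":[-0.62,-0.25,0],"twist":0,"gripper":0},{"linear":[-0.64,-0.47,0],"twist":0,"gripper":0},{"linear":[-0.64,-0.47,0],"twist":0,"gripper":0},{"linear":[-0.64,-0.47,0],"twist":0,"gripper":0}]'
python3 st.py s7
```

```text
time: 8.83
tool_pos: [0.478, 0.0602, 0.122]
ee_rot: [-3.142, -0.002, 0.047]
wrist_force: [0.8, -0.3, -0.9]
width: 0.0178
sled raw (-110.572265625, -15.298686981201172) (68.11245727539062, 100.27432250976562) 67.84861755371094 543
tip board -84.98344299172237 -63.518153243312284 F along feed/norm -1.0047764287842242 -0.5377292041335202 tq [ 0.0792 -0.0094  0.0219]
```

View pics/s7f.png

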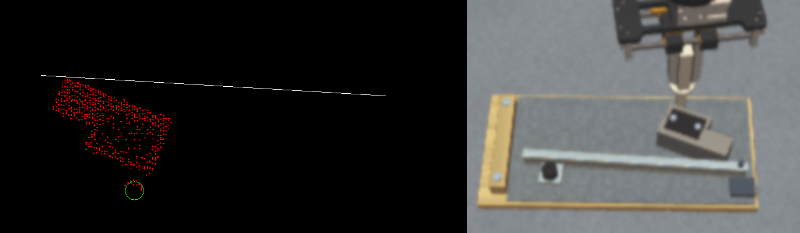

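View pics/s7.png

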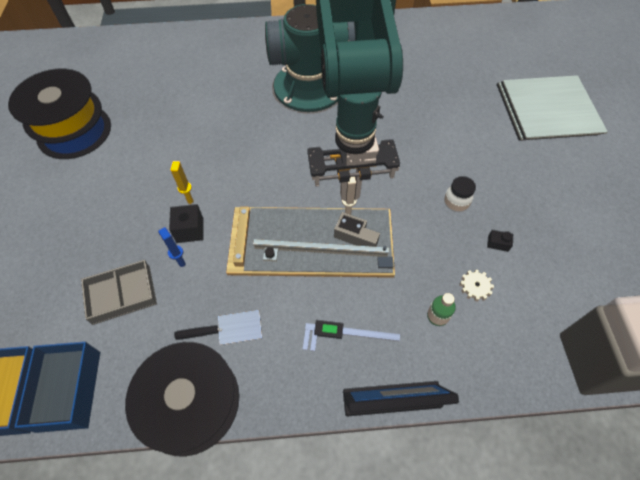

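```bash
python3 -m inch '[{"linear":[0.06,-0.01,0],"twist":0,"gripper":0},{"linear":[0.1,-0.02,0],"twist":0,"gripper":0},{"linear":[0.13,-0.02,0],"twist":0,"gripper":0},{"linear":[0.16,-0.03,0],"twist":0,"gripper":0},{"linear":[0.19,-0.03,0],"twist":0,"gripper":0},{"linear":[0.22,-0.04,0],"twist":0,"gripper":0},{"linear":[0.25,-0.04,0],"twist":0,"gripper":0},{"linear":[0.28,-0.05,0],"twist":0,"gripper":0},{"linear":[0.31,-0.05,0],"twist":0,"gripper":0}]'
python3 st.py s8
```

```text
time: 9.63
tool_pos: [0.5083, 0.0555, 0.1213]
ee_rot: [3.141, 0.001, 0.049]
wrist_force: [-2.4, 0.1, -1.0]
width: 0.0183
sled raw (-105.57432556152344, 1.128753662109375) (54.733795166015625, 99.71929931640625) 82.44694519042969 567
tip board -82.78033774425425 -32.07789972130244 F along feed/norm 0.7353332176324118 -0.13159848979586722 tq [-0.0019  0.3152  0.0289]
```

View pics/s8f.png

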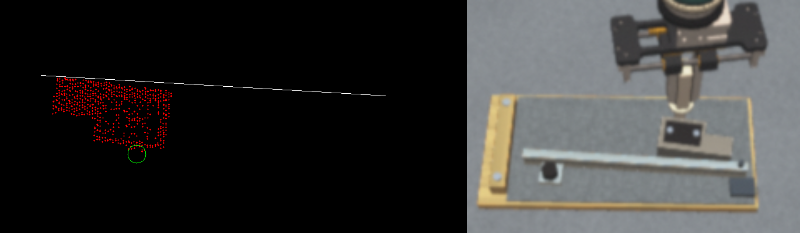

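```bash
python3 -m inch '[{"linear":[0.02,0,0],"twist":0,"gripper":0},{"linear":[0.03,0,0],"twist":0,"gripper":0},{"linear":[0.04,-0.01,0],"twist":0,"gripper":0},{"linear":[0.05,-0.01,0],"twist":0,"gripper":0}]'
python3 -m inch '[{"linear":[0.01,0,0],"twist":0,"gripper":0},{"linear":[0.02,0,0],"twist":0,"gripper":0}]'
python3 st.py s9
```

```text
time: 10.02
tool_pos: [0.5132, 0.0547, 0.1215]
ee_rot: [3.141, -0.0, 0.049]
wrist_force: [-2.6, -1.2, -0.5]
width: 0.0179
time: 10.18
tool_pos: [0.5142, 0.0547, 0.1215]
ee_rot: [3.141, 0.003, 0.049]
wrist_force: [-6.7, -1.1, 2.0]
width: 0.018
sled raw (-105.26728820800781, 5.000396728515625) (55.26874542236328, 99.4644546508789) 86.40165710449219 559
tip board -82.31889820737445 -26.81782885396132 F along feed/norm 1.3948006525069383 -5.222197418126702 tq [-0.3627  1.3094 -0.0152]
```

View pics/s9f.png

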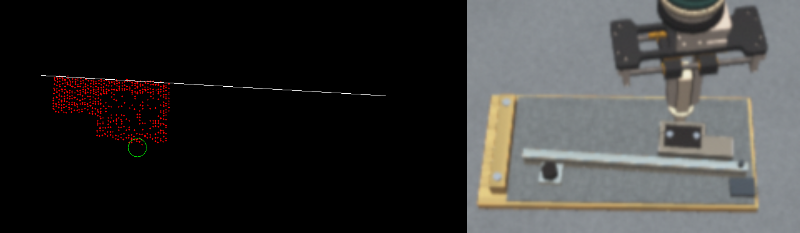

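```bash
python3 -m inch '[{"linear":[-0.07,0.01,0],"twist":0,"gripper":0},{"linear":[-0.14,0.01,0],"twist":0,"gripper":0},{"linear":[-0.12,0.2,0],"twist":0,"gripper":0},{"linear":[-0.1,0.4,0],"twist":0,"gripper":0},{"linear":[-0.08,0.53,0],"twist":0,"gripper":0},{"linear":[-0.08,0.53,0],"twist":0,"gripper":0},{"linear":[0.0,0.52,0],"twist":0,"gripper":0},{"linear":[0.1,0.51,0],"twist":0,"gripper":0},{"linear":[0.17,0.51,0],"twist":0,"gripper":0},{"linear":[0.17,0.51,0],"twist":0,"gripper":0}]'
python3 st.py s10
```

```text
time: 11.07
tool_pos: [0.534, 0.1049, 0.1214]
ee_rot: [3.141, -0.001, 0.048]
wrist_force: [-0.5, -0.3, -0.5]
width: 0.0177
sled raw (-104.92453002929688, 6.189548492431641) (53.788185119628906, 98.98980712890625) 87.42019653320312 561
tip board -134.29966944988786 -12.80543814310605 F along feed/norm 0.34010682839931755 -0.3186828387587953 tq [-0.0239  0.0805  0.012 ]
```

View pics/s10f.png

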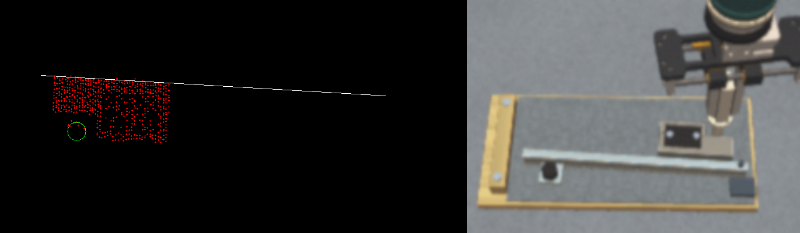

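```bash
python3 -m inch '[{"linear":[0.02,0,0],"twist":0,"gripper":0},{"linear":[0.04,-0.01,0],"twist":0,"gripper":0},{"linear":[0.05,-0.01,0],"twist":0,"gripper":0},{"linear":[0.05,-0.01,0],"twist":0,"gripper":0}]'
python3 -m inch '[{"linear":[0.01,0,0],"twist":0,"gripper":0},{"linear":[0.01,0,0],"twist":0,"gripper":0}]'
python3 -m inch '[{"linear":[0.01,0,0],"twist":0,"gripper":0},{"linear":[0.01,0,0],"twist":0,"gripper":0}]'
```

```text
time: 11.45
tool_pos: [0.5373, 0.1047, 0.1215]
ee_rot: [3.141, 0.0, 0.049]
wrist_force: [-0.5, 0.3, -0.3]
width: 0.018
time: 11.62
tool_pos: [0.5382, 0.1049, 0.1216]
ee_rot: [3.141, -0.0, 0.049]
wrist_force: [0.3, 0.3, -0.6]
width: 0.0178
time: 11.78
tool_pos: [0.5392, 0.1049, 0.1216]
ee_rot: [3.142, -0.0, 0.049]
wrist_force: [-0.5, -0.2, -1.1]
width: 0.0179
```

```bash
python3 -m inch '[{"linear":[0.01,0,0],"twist":0,"gripper":0},{"linear":[0.01,0,0],"twist":0,"gripper":0}]'
python3 -m inch '[{"linear":[0.01,0,0],"twist":0,"gripper":0},{"linear":[0.01,0,0],"twist":0,"gripper":0}]'
python3 -m inch '[{"linear":[0.01,0,0],"twist":0,"gripper":0},{"linear":[0.01,0,0],"twist":0,"gripper":0}]'
```

```text
time: 11.95
tool_pos: [0.5403, 0.1049, 0.1215]
ee_rot: [3.141, -0.0, 0.049]
wrist_force: [0.7, 0.5, -0.7]
width: 0.0178
time: 12.12
tool_pos: [0.5413, 0.1049, 0.1215]
ee_rot: [3.142, -0.0, 0.049]
wrist_force: [0.1, 0.5, 0.2]
width: 0.018
time: 12.28
tool_pos: [0.542, 0.1049, 0.1214]
ee_rot: [3.142, 0.001, 0.049]
wrist_force: [0.4, 1.2, -0.0]
width: 0.0178
```

```bash
python3 -m inch '[{"linear":[0.01,0,0],"twist":0,"gripper":0},{"linear":[0.01,0,0],"twist":0,"gripper":0}]'
python3 -m inch '[{"linear":[0.01,0,0],"twist":0,"gripper":0},{"linear":[0.01,0,0],"twist":0,"gripper":0}]'
```

```text
time: 12.45
tool_pos: [0.5422, 0.1049, 0.1214]
ee_rot: [-3.142, 0.003, 0.049]
wrist_force: [-3.3, 1.0, 1.9]
width: 0.0177
time: 12.62
tool_pos: [0.5425, 0.1049, 0.1213]
ee_rot: [-3.141, 0.005, 0.049]
wrist_force: [-5.8, 0.1, 2.9]
width: 0.0179
```

```bash
python3 -m inch '[{"linear":[-0.003,-0.02,0],"twist":0,"gripper":0},{"linear":[-0.006,-0.04,0],"twist":0,"gripper":0},{"linear":[-0.009,-0.06,0],"twist":0,"gripper":0},{"linear":[-0.012,-0.08,0],"twist":0,"gripper":0},{"linear":[-0.015,-0.10,0],"twist":0,"gripper":0},{"linear":[-0.019,-0.12,0],"twist":0,"gripper":0}]'
python3 st.py s11
```

```text
time: 13.12
tool_pos: [0.5408, 0.0944, 0.1206]
ee_rot: [-3.138, 0.004, 0.05]
wrist_force: [-2.4, 3.9, -0.9]
width: 0.0176
sled raw (-104.97845458984375, 6.1058807373046875) (53.25578689575195, 99.09262084960938) 86.95824432373047 542
tip board -124.11709877631723 -4.226053361882698 F along feed/norm -0.8929237572278192 -4.804696221395378 tq [ 0.8189  1.0572 -0.0196]
```

View pics/s11f.png

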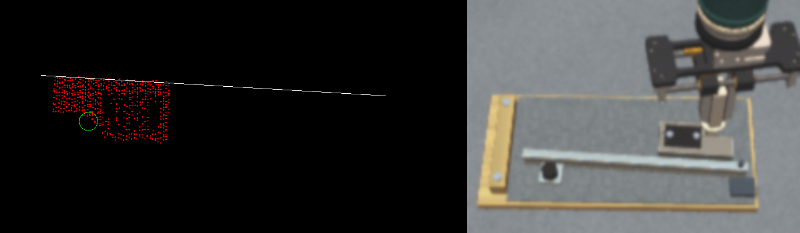

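```bash
python3 -m inch '[{"linear":[-0.002,-0.03,0],"twist":0,"gripper":0},{"linear":[-0.006,-0.06,0],"twist":0,"gripper":0},{"linear":[-0.011,-0.09,0],"twist":0,"gripper":0},{"linear":[-0.016,-0.12,0],"twist":0,"gripper":0},{"linear":[-0.021,-0.15,0],"twist":0,"gripper":0},{"linear":[-0.026,-0.18,0],"twist":0,"gripper":0},{"linear":[-0.031,-0.21,0],"twist":0,"gripper":0}]'
python3 st.py s12
```

```text
time: 13.75
tool_pos: [0.5377, 0.0745, 0.1206]
ee_rot: [-3.136, 0.004, 0.05]
wrist_force: [-3.9, 6.5, -0.9]
width: 0.0178
sled raw (-85.31262969970703, 4.925050735473633) (53.30713653564453, 99.81414794921875) 85.29332733154297 548
tip board -103.76167666422946 -5.402518830462577 F along feed/norm -4.808514491670115 -5.410353410176751 tq [1.3076 1.0122 0.0143]
```

View pics/s12f.png

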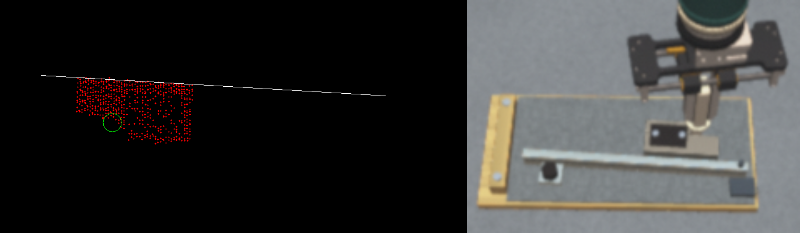

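```bash
cat >> st.py <<'E'
for nm,zlo in(('bar-edge',1),):
    xs=np.arange(c[0]-44,c[0]+45,4);E=[]
    for x in xs:
        m=t[abs(t[:,0]-x)<3,1]; E.append(np.percentile(m,96))
    k=np.polyfit(xs,E,1); r=np.polyval(k,xs)-np.array(E); k=np.polyfit(xs[abs(r)<2],np.array(E)[abs(r)<2],1)
    print('bar-side edge slope',k[0],'gap to face at ends',[35.6-.0589*(x+165)-np.polyval(k,x) for x in(c[0]-48,c[0]+48)])
E
python3 st.py s13
python3 -m inch '[{"linear":[-0.005,-0.03,0],"twist":0,"gripper":0},{"linear":[-0.01,-0.06,0],"twist":0,"gripper":0},{"linear":[-0.014,-0.09,0],"twist":0,"gripper":0},{"linear":[-0.019,-0.12,0],"twist":0,"gripper":0},{"linear":[-0.024,-0.15,0],"twist":0,"gripper":0},{"linear":[-0.029,-0.18,0],"twist":0,"gripper":0},{"linear":[-0.033,-0.21,0],"twist":0,"gripper":0},{"linear":[-0.038,-0.24,0],"twist":0,"gripper":0},{"linear":[-0.043,-0.27,0],"twist":0,"gripper":0}]'
python3 st.py s14
```

```text
sled raw (-84.79197692871094, 5.020664215087891) (52.80604934692383, 99.24667358398438) 87.04780578613281 536
tip board -103.76610537739236 -5.367617923320624 F along feed/norm -3.99987924521312 -3.9024087255262856 tq [1.2567 1.0628 0.0144]
bar-side edge slope -0.05414140950889809 gap to face at ends [np.float64(1.5501464676467123), np.float64(1.0933217805009292)]
time: 14.6
tool_pos: [0.5334, 0.0475, 0.1206]
ee_rot: [-3.136, 0.004, 0.05]
wrist_force: [-3.7, 6.5, -0.7]
width: 0.0177
sled raw (-58.137332916259766, 4.1009063720703125) (53.1367301940918, 98.92538452148438) 87.66820526123047 557
tip board -76.45373421514532 -6.9923926229185405 F along feed/norm -4.839490265776216 -4.804455603417608 tq [ 1.2997  1.0116 -0.0277]
bar-side edge slope -0.06464426072035817 gap to face at ends [np.float64(1.0145008604981491), np.float64(1.5659498896525328)]
```

View pics/s14f.png

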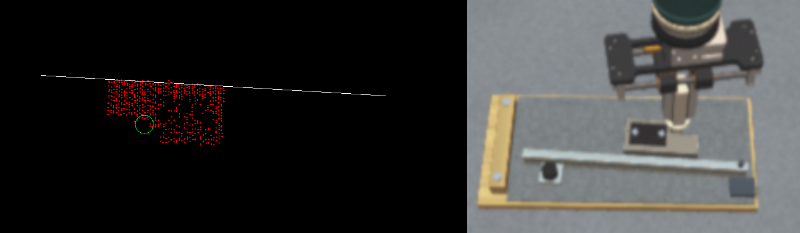

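Sled is flush with the bar, pressed with a steady 4–5 N. I keep feeding.

```bash
python3 -m inch '[{"linear":[-0.005,-0.03,0],"twist":0,"gripper":0},{"linear":[-0.01,-0.06,0],"twist":0,"gripper":0},{"linear":[-0.014,-0.09,0],"twist":0,"gripper":0},{"linear":[-0.019,-0.12,0],"twist":0,"gripper":0},{"linear":[-0.024,-0.15,0],"twist":0,"gripper":0},{"linear":[-0.029,-0.18,0],"twist":0,"gripper":0},{"linear":[-0.033,-0.21,0],"twist":0,"gripper":0},{"linear":[-0.038,-0.24,0],"twist":0,"gripper":0},{"linear":[-0.043,-0.27,0],"twist":0,"gripper":0}]'
python3 -m inch '[{"linear":[-0.005,-0.03,0],"twist":0,"gripper":0},{"linear":[-0.01,-0.06,0],"twist":0,"gripper":0},{"linear":[-0.014,-0.09,0],"twist":0,"gripper":0},{"linear":[-0.019,-0.12,0],"twist":0,"gripper":0},{"linear":[-0.024,-0.15,0],"twist":0,"gripper":0},{"linear":[-0.029,-0.18,0],"twist":0,"gripper":0},{"linear":[-0.033,-0.21,0],"twist":0,"gripper":0},{"linear":[-0.038,-0.24,0],"twist":0,"gripper":0},{"linear":[-0.043,-0.27,0],"twist":0,"gripper":0}]'
python3 st.py s15
```

```text
time: 15.4
tool_pos: [0.5291, 0.0205, 0.1206]
ee_rot: [-3.136, 0.003, 0.05]
wrist_force: [-4.2, 6.5, -0.5]
width: 0.0177
time: 16.15
tool_pos: [0.5248, -0.0065, 0.1206]
ee_rot: [-3.136, 0.003, 0.05]
wrist_force: [-3.4, 6.2, -0.4]
width: 0.0178
sled raw (-4.073516845703125, 0.3893585205078125) (52.47722625732422, 99.68951416015625) 87.03833770751953 547
tip board -21.853045201909968 -10.219357397001001 F along feed/norm -4.379934931271291 -4.777468149186443 tq [ 1.3813  1.0587 -0.0588]
bar-side edge slope -0.06204287977591151 gap to face at ends [np.float64(1.3636874787280142), np.float64(1.6654039372155225)]
```

View pics/s15f.png

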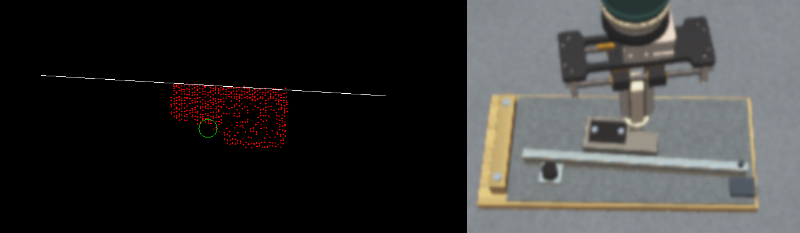

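```bash
python3 -m inch '[{"linear":[-0.005,-0.03,0],"twist":0,"gripper":0},{"linear":[-0.009,-0.06,0],"twist":0,"gripper":0},{"linear":[-0.014,-0.09,0],"twist":0,"gripper":0},{"linear":[-0.018,-0.12,0],"twist":0,"gripper":0},{"linear":[-0.023,-0.15,0],"twist":0,"gripper":0},{"linear":[-0.028,-0.18,0],"twist":0,"gripper":0},{"linear":[-0.032,-0.21,0],"twist":0,"gripper":0},{"linear":[-0.037,-0.24,0],"twist":0,"gripper":0},{"linear":[-0.041,-0.27,0],"twist":0,"gripper":0}]'
python3 -m inch '[{"linear":[-0.005,-0.03,0],"twist":0,"gripper":0},{"linear":[-0.01,-0.06,0],"twist":0,"gripper":0},{"linear":[-0.014,-0.09,0],"twist":0,"gripper":0},{"linear":[-0.019,-0.12,0],"twist":0,"gripper":0},{"linear":[-0.024,-0.15,0],"twist":0,"gripper":0},{"linear":[-0.029,-0.18,0],"twist":0,"gripper":0},{"linear":[-0.033,-0.21,0],"twist":0,"gripper":0},{"linear":[-0.038,-0.24,0],"twist":0,"gripper":0},{"linear":[-0.043,-0.27,0],"twist":0,"gripper":0}]'
python3 st.py s16
```

```text
time: 16.95
tool_pos: [0.5207, -0.0334, 0.1206]
ee_rot: [-3.135, 0.004, 0.05]
wrist_force: [-5.1, 7.6, -0.4]
width: 0.0182
time: 17.7
tool_pos: [0.5164, -0.0603, 0.1206]
ee_rot: [-3.135, 0.004, 0.05]
wrist_force: [-4.2, 6.3, 0.8]
width: 0.018
sled raw (50.1204948425293, -2.963003158569336) (53.16259002685547, 100.1697006225586) 85.88126373291016 539
tip board 32.50124286823649 -13.395390116878417 F along feed/norm -5.024656082095148 -5.0278385718413725 tq [ 1.488   1.0501 -0.0469]
bar-side edge slope -0.05516656477798446 gap to face at ends [np.float64(1.2794982842529627), np.float64(0.9210885029394724)]
```

View pics/s16f.png

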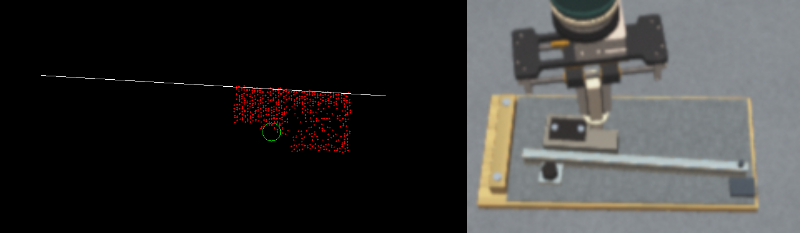

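```bash
python3 -m inch '[{"linear":[-0.005,-0.03,0],"twist":0,"gripper":0},{"linear":[-0.01,-0.06,0],"twist":0,"gripper":0},{"linear":[-0.014,-0.09,0],"twist":0,"gripper":0},{"linear":[-0.019,-0.12,0],"twist":0,"gripper":0},{"linear":[-0.024,-0.15,0],"twist":0,"gripper":0},{"linear":[-0.029,-0.18,0],"twist":0,"gripper":0},{"linear":[-0.033,-0.21,0],"twist":0,"gripper":0},{"linear":[-0.038,-0.24,0],"twist":0,"gripper":0},{"linear":[-0.043,-0.27,0],"twist":0,"gripper":0}]'
python3 -m inch '[{"linear":[-0.003,-0.02,0],"twist":0,"gripper":0},{"linear":[-0.006,-0.04,0],"twist":0,"gripper":0},{"linear":[-0.009,-0.06,0],"twist":0,"gripper":0},{"linear":[-0.012,-0.08,0],"twist":0,"gripper":0},{"linear":[-0.016,-0.10,0],"twist":0,"gripper":0},{"linear":[-0.019,-0.12,0],"twist":0,"gripper":0}]'
python3 st.py s17
```

```text
time: 18.5
tool_pos: [0.5121, -0.0873, 0.1206]
ee_rot: [-3.135, 0.004, 0.05]
wrist_force: [-4.7, 7.9, 0.8]
width: 0.0181
time: 19.0
tool_pos: [0.5102, -0.0993, 0.1206]
ee_rot: [-3.135, 0.004, 0.05]
wrist_force: [-4.4, 7.2, 1.0]
width: 0.018
sled raw (89.65252685546875, -3.9959869384765625) (52.22083282470703, 100.31201171875) 86.48957061767578 533
tip board 71.64313219711818 -15.749636858518459 F along feed/norm -5.619226785239517 -5.416476705030606 tq [ 1.5883  1.0588 -0.0317]
bar-side edge slope -0.04806509308894425 gap to face at ends [np.float64(1.8701500160289015), np.float64(0.82999895256755)]
```

View pics/s17f.png

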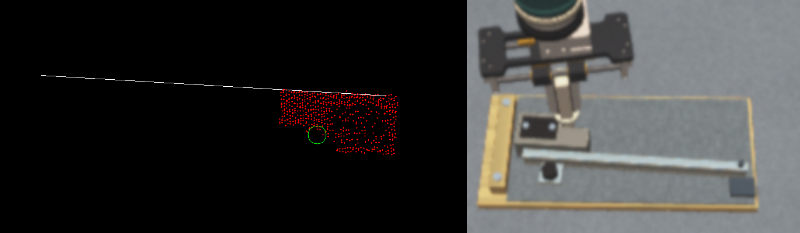

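```bash
python3 -m inch '[{"linear":[-0.003,-0.02,0],"twist":0,"gripper":0},{"linear":[-0.006,-0.04,0],"twist":0,"gripper":0},{"linear":[-0.009,-0.06,0],"twist":0,"gripper":0}]'
python3 -m inch '[{"linear":[-0.002,-0.01,0],"twist":0,"gripper":0},{"linear":[-0.003,-0.02,0],"twist":0,"gripper":0}]'
python3 -m inch '[{"linear":[-0.001,-0.005,0],"twist":0,"gripper":0},{"linear":[-0.001,-0.01,0],"twist":0,"gripper":0}]'
python3 -m inch '[{"linear":[-0.001,-0.005,0],"twist":0,"gripper":0},{"linear":[-0.001,-0.01,0],"twist":0,"gripper":0}]'
```

```text
time: 19.3
tool_pos: [0.5093, -0.1052, 0.1206]
ee_rot: [-3.135, 0.004, 0.05]
wrist_force: [-3.7, 7.7, 2.3]
width: 0.0177
time: 19.47
tool_pos: [0.509, -0.1072, 0.1206]
ee_rot: [-3.135, 0.004, 0.05]
wrist_force: [-4.0, 6.8, 0.9]
width: 0.0175
time: 19.63
tool_pos: [0.5088, -0.1081, 0.1206]
ee_rot: [-3.135, 0.004, 0.05]
wrist_force: [-4.4, 7.0, 0.7]
width: 0.0181
time: 19.8
tool_pos: [0.5088, -0.1085, 0.1206]
ee_rot: [-3.133, 0.004, 0.05]
wrist_force: [-3.5, 8.9, 2.0]
width: 0.0178
```

Resistance rises here, so this may be the stop. I nudge a little further to make sure.

```bash
python3 -m inch '[{"linear":[0,-0.005,0],"twist":0,"gripper":0},{"linear":[0.001,-0.01,0],"twist":0,"gripper":0}]'
python3 -m inch '[{"linear":[0,-0.005,0],"twist":0,"gripper":0},{"linear":[0.002,-0.007,0],"twist":0,"gripper":0}]'
python3 st.py s18
```

```text
time: 19.97
tool_pos: [0.5088, -0.1086, 0.1206]
ee_rot: [-3.131, 0.004, 0.051]
wrist_force: [-5.2, 11.0, 2.1]
width: 0.0179
time: 20.13
tool_pos: [0.5088, -0.1088, 0.1206]
ee_rot: [-3.13, 0.004, 0.051]
wrist_force: [-5.3, 11.6, 2.9]
width: 0.0177
sled raw (98.42111206054688, -5.822153091430664) (53.780052185058594, 99.47383880615234) 87.23114776611328 526
tip board 80.82069983643781 -16.167821531120588 F along feed/norm -10.504920719432588 -6.440469312768251 tq [ 2.7912  1.2261 -0.0524]
bar-side edge slope -0.05799649421384278 gap to face at ends [np.float64(1.0598631386772759), np.float64(0.9731265832061808)]
```

View pics/s18f.png

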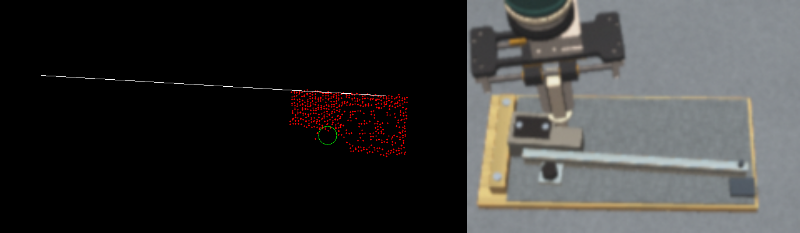

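```bash
python3 -m inch '[{"linear":[0,0,0],"twist":0,"gripper":0},{"linear":[-0.01,0.025,0],"twist":0,"gripper":0},{"linear":[-0.02,0.05,0],"twist":0,"gripper":0},{"linear":[-0.04,0.09,0],"twist":0,"gripper":0},{"linear":[-0.06,0.13,0],"twist":0,"gripper":0},{"linear":[-0.15,0.145,0],"twist":0,"gripper":0},{"linear":[-0.28,0.165,0],"twist":0,"gripper":0},{"linear":[-0.38,0.18,0],"twist":0,"gripper":0},{"linear":[-0.38,0.18,0],"twist":0,"gripper":0}]'
python3 st.py s19
```

```text
time: 20.93
tool_pos: [0.4709, -0.0958, 0.1217]
ee_rot: [3.141, 0.0, 0.049]
wrist_force: [0.6, -0.1, -1.8]
width: 0.0177
sled raw (97.96531677246094, -17.530197143554688) (76.19916534423828, 100.0771484375) 87.80892181396484 575
tip board 71.72901084581221 -54.09931479090265 F along feed/norm -0.03985862479988934 0.3746419605237965 tq [ 0.0285 -0.0166  0.0426]
bar-side edge slope -0.06324851647352835 gap to face at ends [np.float64(1.4396098415441365), np.float64(1.8570674230028583)]
```

View pics/s19f.png

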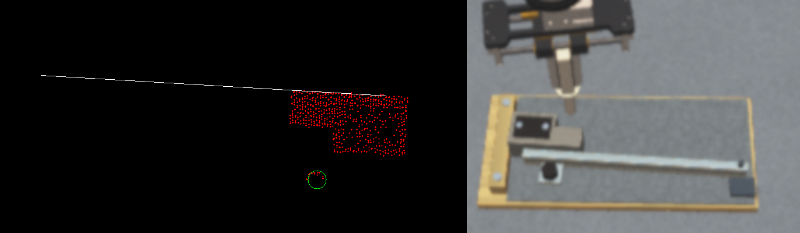

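```bash
python3 -m inch '[{"linear":[0,0,0.2],"twist":0,"gripper":0},{"linear":[0,0,0.4],"twist":0,"gripper":0},{"linear":[0,0,0.6],"twist":0,"gripper":0},{"linear":[0,0,0.72],"twist":0,"gripper":0},{"linear":[0,0,0.72],"twist":0,"gripper":0}]'
python3 -m inch '[{"linear":[0,-0.2,0],"twist":0,"gripper":0},{"linear":[0.0,-0.45,0],"twist":0,"gripper":0},{"linear":[0.01,-0.7,0],"twist":0,"gripper":0},{"linear":[0.01,-1,0],"twist":0,"gripper":0}]'
python3 -m inch '[{"linear":[0,-0.25,0],"twist":0,"gripper":0},{"linear":[0.01,-0.5,0],"twist":0,"gripper":0},{"linear":[0.02,-0.75,0],"twist":0,"gripper":0},{"linear":[0.02,-1,0],"twist":0,"gripper":0}]'
python3 -m inch '[{"linear":[0,-0.15,0],"twist":0,"gripper":0},{"linear":[0,-0.23,0],"twist":0,"gripper":0},{"linear":[0,-0.23,0],"twist":0,"gripper":0},{"linear":[0,-0.23,0],"twist":0,"gripper":0}]'
```

```text
time: 21.4
tool_pos: [0.4746, -0.0966, 0.1971]
ee_rot: [3.139, -0.007, 0.049]
wrist_force: [-0.1, 1.1, -0.5]
width: 0.0175
time: 21.73
tool_pos: [0.4734, -0.196, 0.1921]
ee_rot: [-3.14, 0.001, 0.051]
wrist_force: [0.5, -0.3, -1.2]
width: 0.0183
time: 22.07
tool_pos: [0.4752, -0.297, 0.1918]
ee_rot: [-3.14, 0.001, 0.049]
wrist_force: [-0.1, 0.1, -0.8]
width: 0.0177
time: 22.4
tool_pos: [0.4755, -0.3182, 0.1929]
ee_rot: [-3.14, 0.001, 0.049]
wrist_force: [0.2, 0.1, -0.8]
width: 0.0181
```

```bash
python3 -m inch '[{"linear":[-0.015,-0.01,-0.02],"twist":0,"gripper":0},{"linear":[-0.015,-0.01,-0.02],"twist":0,"gripper":0},{"linear":[-0.015,-0.01,-0.02],"twist":0,"gripper":0}]'
python3 - <<'E'
from h import *
snap('scene','s20')
b=cv2.imread('pics/s20.png')[140:240,140:220];a=cv2.imread('pics/s2.png')[140:240,140:220]
cv2.imwrite('pics/c20.png',np.hstack([cv2.resize(a,(400,500)),cv2.resize(b,(400,500))]))
E
```

```text
time: 22.65
tool_pos: [0.4741, -0.3188, 0.1915]
ee_rot: [-3.141, 0.0, 0.051]
wrist_force: [0.6, 0.1, -0.7]
width: 0.0181
```

View pics/c20.png

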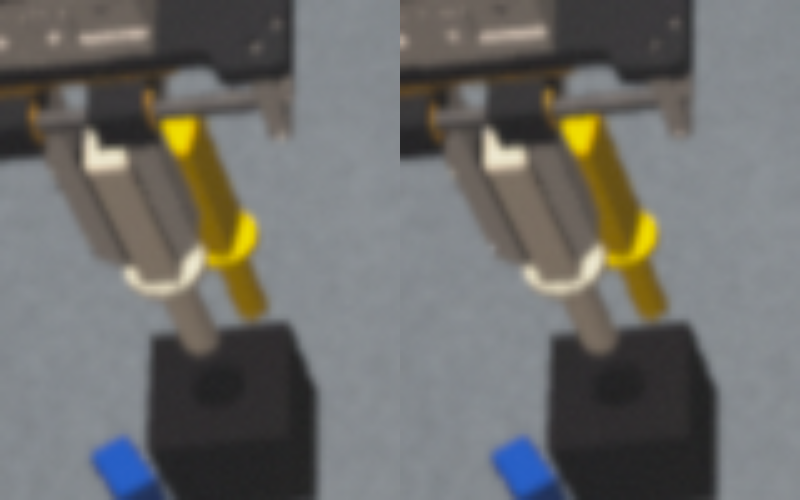

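The picture matches the one from just after pickup, so the stick has not slipped in the jaws. I insert it now.

```bash
python3 -m inch '[{"linear":[0,-0.003,-0.12],"twist":0,"gripper":0},{"linear":[0,-0.003,-0.25],"twist":0,"gripper":0},{"linear":[0,-0.003,-0.4],"twist":0,"gripper":0},{"linear":[0,-0.003,-0.45],"twist":0,"gripper":0},{"linear":[0,-0.003,-0.45],"twist":0,"gripper":0}]'
python3 -m inch '[{"linear":[0,0,-0.1],"twist":0,"gripper":0},{"linear":[0,0,-0.2],"twist":0,"gripper":0},{"linear":[0,0,-0.3],"twist":0,"gripper":0},{"linear":[0,0,-0.38],"twist":0,"gripper":0},{"linear":[0,0,-0.40],"twist":0,"gripper":0},{"linear":[0,0,-0.42],"twist":0,"gripper":0},{"linear":[0,0,-0.42],"twist":0,"gripper":0}]'
```

```text
time: 23.12
tool_pos: [0.473, -0.3191, 0.1438]
ee_rot: [-3.138, 0.003, 0.05]
wrist_force: [-0.2, -0.3, -0.6]
width: 0.018
time: 23.7
tool_pos: [0.474, -0.3201, 0.1041]
ee_rot: [-3.141, 0.0, 0.049]
wrist_force: [0.5, -0.1, -0.9]
width: 0.0179
```

```bash
python3 -m inch '[{"linear":[0,0.005,-0.01],"twist":0,"gripper":0},{"linear":[0,0.005,-0.02],"twist":0,"gripper":0},{"linear":[0,0.005,-0.025],"twist":0,"gripper":0},{"linear":[0,0.005,-0.025],"twist":0,"gripper":0}]'
python3 -m inch '[{"linear":[0,0,-0.005],"twist":0,"gripper":0},{"linear":[0,0,-0.01],"twist":0,"gripper":0},{"linear":[0,0,-0.01],"twist":0,"gripper":0}]'
```

```text
time: 24.03
tool_pos: [0.4742, -0.3197, 0.1022]
ee_rot: [3.141, -0.0, 0.049]
wrist_force: [0.8, 0.3, -0.4]
width: 0.018
time: 24.28
tool_pos: [0.4742, -0.3198, 0.1014]
ee_rot: [3.141, -0.0, 0.049]
wrist_force: [-0.8, -0.9, 0.3]
width: 0.0179
```

```bash
python3 -m inch '[{"linear":[0,0,-0.005],"twist":0,"gripper":0},{"linear":[0,0,-0.01],"twist":0,"gripper":0},{"linear":[0,0,-0.01],"twist":0,"gripper":0}]'
python3 -m inch '[{"linear":[0,0,-0.005],"twist":0,"gripper":0},{"linear":[0,0,-0.01],"twist":0,"gripper":0},{"linear":[0,0,-0.01],"twist":0,"gripper":0}]'
```

```text
time: 24.53
tool_pos: [0.4742, -0.3198, 0.1014]
ee_rot: [3.141, -0.001, 0.049]
wrist_force: [-0.6, 2.1, 4.6]
width: 0.0182
time: 24.78
tool_pos: [0.4742, -0.3198, 0.1014]
ee_rot: [3.141, -0.001, 0.049]
wrist_force: [-3.3, 1.9, 8.7]
width: 0.0179
```

Collar is on the stand: the height matches the pick height, and the upward reaction has risen to 8.7 N. I release and rise.

```bash
python3 -m inch '[{"linear":[0,0,0.01],"twist":0,"gripper":0.2},{"linear":[0,0,0.01],"twist":0,"gripper":0.4},{"linear":[0,0,0.01],"twist":0,"gripper":0.6},{"linear":[0,0,0.01],"twist":0,"gripper":0.8},{"linear":[0,0,0.01],"twist":0,"gripper":0.8},{"linear":[0,0,0.01],"twist":0,"gripper":0.8},{"linear":[0,0,0.01],"twist":0,"gripper":0.8},{"linear":[0,0,0.01],"twist":0,"gripper":0.8}]'
python3 -m inch '[{"linear":[0,0,0.2],"twist":0,"gripper":0.8},{"linear":[0,0,0.4],"twist":0,"gripper":0.8},{"linear":[0,0,0.6],"twist":0,"gripper":0.8},{"linear":[0,0,0.8],"twist":0,"gripper":0.8},{"linear":[0,0,1],"twist":0,"gripper":0.8},{"linear":[0,0,1],"twist":0,"gripper":0.8},{"linear":[0,0,1],"twist":0,"gripper":0.8}]'
python3 - <<'E'
from h import *
np.set_printoptions(precision=4,suppress=True)
s=snap('scene','s21');W=world(s).reshape(-1,3)
st=W[(W[:,0]>.44)&(W[:,0]<.51)&(W[:,1]>-.36)&(W[:,1]<-.28)]
for lo,hi in((.053,.063),(.063,.07),(.13,.16)):
    t=st[(st[:,2]>lo)&(st[:,2]<hi)];print(len(t),np.median(t,0),t[:,2].max(),cv2.minAreaRect(t[:,:2].astype(np.float32)*1000)[:2])
b=cv2.imread('pics/s21.png')[120:290,120:420]
cv2.imwrite('pics/c21.png',cv2.resize(b,(800,453)))
E
python3 st.py s22
```

```text
time: 25.45
tool_pos: [0.474, -0.3197, 0.0999]
ee_rot: [-3.142, 0.0, 0.049]
wrist_force: [-0.3, -0.9, -0.6]
width: 0.0621
time: 26.03
tool_pos: [0.4746, -0.3201, 0.2011]
ee_rot: [3.139, -0.002, 0.049]
wrist_force: [0.5, 0.6, -0.5]
width: 0.0752
493 [ 0.486  -0.3144  0.0598] 0.06294384130874887 ((473.9364013671875, -320.3736572265625), (67.22346496582031, 64.58952331542969))
65 [ 0.4813 -0.3107  0.0656] 0.06979092943948605 ((485.0156555175781, -318.23455810546875), (41.57616424560547, 46.924007415771484))
132 [ 0.4782 -0.3171  0.1444] 0.14860159976699966 ((473.6794738769531, -318.69482421875), (30.13934898376465, 17.590665817260742))
sled raw (98.56996154785156, -5.748640060424805) (52.14019775390625, 100.63925170898438) 87.33612060546875 549
tip board 293.73380228089206 -30.7454281676513 F along feed/norm -0.02512058063856018 0.6445068772494865 tq [-0.0087 -0.0214 -0.0026]
bar-side edge slope -0.04786032766271068 gap to face at ends [np.float64(1.7441153905826852), np.float64(0.6843068462029116)]
```

View pics/c21.png

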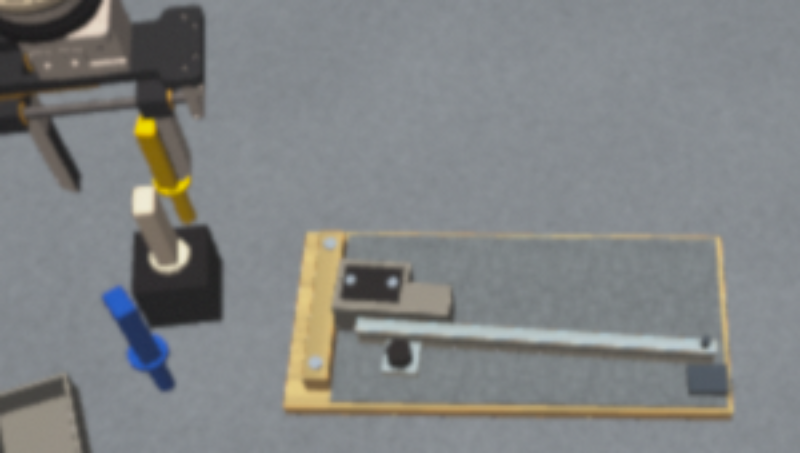

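View pics/s21.png

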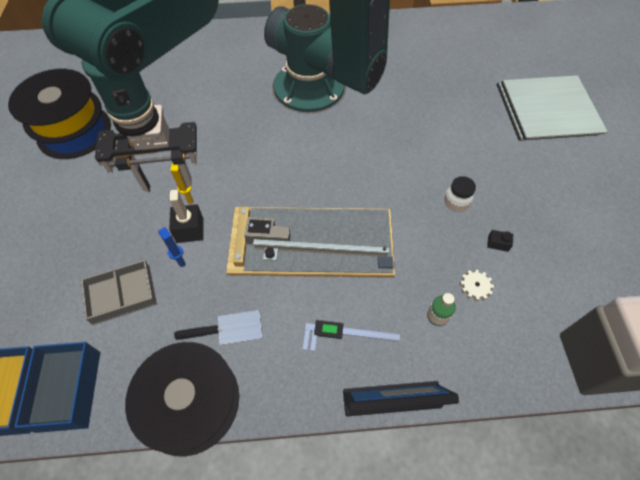

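```bash
python3 -c "
from bench import robot
print(robot.close_job(), robot.get_obs()['time'])"
```

```text
the job is handed in; nothing more can be done
the job is handed in; nothing more can be done
```

The job is handed in at about 26 s of the 72 s allowed. The sled is at the end stop against the bar, and the stick is back home in its stand.

- **Pressing to the bar:** I took the white stick and pushed the sled sideways. My first push, in the notch, swung the sled round to about 23° and wedged its trailing corner on the bar, with about 10 N sideways. I drew back and pressed on its outer side until it lay flush, then set the tip in the notch.
- **Feeding:** I fed it along the bar with about 4–6 N of side pressure, until the feed force rose from about 7 N to 11.6 N and the sled stopped moving.
- **Sled at the end:** its centre is at board x about 98.5 mm, where the stop should hold it. It did not move along the board when I let go. The gap I measured between sled and bar was 0.7–1.7 mm, which is camera error: it read about the same while the sled was pressed home. The edge slope came out at -0.048 against -0.059 for the bar, also within the scatter.
- **Stick at the end:** it stands upright, with its collar on the stand and its top at 0.144 m, as at the start. The gripper is open and clear above it, and nothing else on the bench looks moved in the last picture.

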